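Kit out the brewery control box

ROBOT

A 6-joint arm with a two-finger parallel gripper is mounted at the origin on the work surface. World frame = base frame: x ahead of the robot, y to its left, z up, the work surface at z = 0. Lengths are in m, angles in rad, forces in N, time in s.
With the tool pointing down it reaches from about 0.3 to 0.85 m from the base axis. Payload 4.2 kg.
Tool frame: the origin (TCP) lies at the very end of the fingers, on their centre line; the grasp point (between the pads) lies 19 mm behind it; z points along the fingers, y is the line along which they close (so a half turn about z gives the same grasp; the last joint's range is limited). The gripper opens to 91 mm and grips with 3 to 60 N. Pads are 32 mm wide; open, the fingers measure 118 mm over their backs; the gripper's body (76 mm by 178 mm) begins 60 mm behind the grasp point.
Start: joints at [1.288, 0.32, 1.565, -0, 1.257, -0.02], TCP at [0.149, 0.555, 0.214] pointing down, gripper open.
Joint ranges: [-3.11, 3.11], [-0.84, 2.01], [0.21, 2.61], [-1.34, 4.49], [0.05, 2.63], [-2.56, 2.56]. Speed limits (rad/s): [2.57, 2.57, 3.14, 3.14, 3.14, 3.14].

INTERFACE

Orientations are given as a rotation vector (axis times angle).
In Python, from station import manip gives the robot as it stands.
- The arm moves only by the tool drive_tool, never from a script. Its argument "series" is text: rows parted by semicolons, each of 7 numbers parted by spaces: the opening, from 0 (shut) to 1 (fully open), then the shift along the tool's x, y, z in cm, then the turn, a rotation vector about the tool's x, y, z in rad. In form: gripper tx ty tz rx ry rz; .... A call has 1 to 8 rows; each row shifts and turns the commanded pose from where the row before left it, along the tool's axes as they then stand; what a row does not reach is not made up. A row lasts 1/8 s, in which the tool goes at most 62.5 mm and 10.7 degrees, less where a joint would pass 70% of its speed; a pose out of reach is approached as far as the arm can. A call with a gripper value outside its range is refused whole. The fingers move at their own pace and stop on an object; the grip force is fixed at half the most. Time passes only in rows, so rows that do not move let the fingers close. It gives the time, the measured TCP pose, the force, the opening and the grip force at its end, in the units of the state.
- manip.get_obs(): the state, without advancing time (a new reading comes with each control period).
- manip.capture(name): name is "side" or "top"; returns (picture, depth): 480x640x3 uint8, red, green, blue; 480x640 float32, m along the optical axis (not along the pixel's ray), 0 where there is no reading.
- manip.camera_model(name): a dict with "vfov" (degrees; the focal length in pixels is half the picture's height over the tangent of half this angle, whatever the lens; pixels are square), "cx", "cy" (the principal point, pixels), "rvec" (rotation vector, rad) and "tvec" (3), from world to camera coordinates, as OpenCV has them. Camera axes: x right, y down, z forward; pixel columns grow to the right and rows downward; lengths in m; the calibration is good to about 2 mm. A picture is of the moment at which its call begins. camera_model takes no time and is no camera call.
- manip.sign_off(): hands the job in; it is judged then, once.
The state is a dict: "time_s": time; "q": joint angles; "qd": joint speeds; "tau": joint torques, N m; "eef_pos": TCP position; "ee_rot": TCP orientation; "contact_force": force on the tool from outside, world axes, zero at the start; "wrist_torque": the same for the moment, N m; "finger_gap": finger opening in m; "grip_force": force on a finger pad.
Only numpy, scipy, OpenCV 4.12 (cv2) and the standard library are available. Lean on these libraries where they do the work, as an engineer would, in place of code of your own. Each camera call takes 0.05 s, during which the arm holds its last target. There are 200 camera calls.

TASK

Gather the three electrical modules for the brewery's control box, each upright and centred in its own shallow tray: the circuit breaker in the long narrow tray, the round selector switch in the round tray, and the power supply in the broad oblong tray with its long side along the tray's long side. The power supply is still locked in its keyhole plate: slide it along the slot to the wide end, then lift it free. Leave the glass jar and the steel pipe fitting standing where they are, and let go of everything.

Things in the scene. Friction and masses are not known exactly. Their poses are not given: they have to be found in the camera images.
- psu_center (a point): Centre of the power supply's white box, 70 (x) by 50 (y) by 56 mm high, slits and green terminals on top. Below it a 12 mm stem, 7 mm long, and a puck, 34 mm wide, 5 mm thick, on which it stands when set down: this point is 40 mm above the puck's underside. At first the box rests on the keyhole plate, stem in the slot with 3 mm play each side, puck under the plate. 0.3 kg.
- keyplate: Fixed steel plate on two low side walls, 90 (x) by 150 mm (y), top face 22 mm above the table, 4 mm thick. On its middle line along y: a slot 18 mm wide from y = -50 to y = +7 mm, then an octagonal hole 46 mm across centred at y = +30 mm. The slot holds the power supply's puck down; the hole lets it pass. Origin: centre of its underside, on the table.
- wide_end (a point): Centre of the wide hole (46 mm across) of the keyhole plate, at the height of the plate's top face; the puck passes through when the power supply's centre is over this point within 5 mm.
- breaker_center (a point): Centre of the grey plastic two-pole circuit breaker standing on the table, 36 mm along its x, 90 mm along its y, 63 mm high: the lower 46 mm have the full length, the raised middle with the black toggle is 46 mm long. This point is 32 mm above its underside. 0.22 kg.
- switch_center (a point): Centre of the round black selector switch standing on the table: an upright cylinder of 44 mm diameter, 50 mm high, with an aluminium disc and a bar-shaped knob (10 mm wide) on top, 64 mm high in all. This point is 32 mm above its underside. 0.15 kg.
- psu_tray: Broad oblong aluminium tray, fixed to the table, 102 mm along its x, 82 mm along its y outside, 94 by 74 mm inside, wall 4 mm, 10 mm high, its floor 4 mm above the table. The origin is the centre of its underside, on the table.
- breaker_tray: Long narrow aluminium tray, fixed to the table, 68 mm along its x, 122 mm along its y outside, 60 by 114 mm inside, wall 4 mm, 10 mm high, its floor 4 mm above the table. The origin is the centre of its underside, on the table.
- switch_tray: Round aluminium tray, fixed to the table, 76 mm outside and 68 mm inside diameter, 10 mm high, its floor 4 mm above the table. The origin is the centre of its underside, on the table.
- jar_center (a point): Centre of a small amber glass jar with a steel cap, 48 mm diameter, 78 mm high, standing loose between the trays; not to be disturbed. This point is 39 mm above its underside.
- fitting_center (a point): Centre of a stainless steel pipe fitting, a spool with flanges of 50 mm diameter, 64 mm high, standing loose between the trays; not to be disturbed. This point is 32 mm above its underside.
There are look-alikes about, which are no part of the job. What is shaped like the part that bears psu_center but purple or red is not meant.

How it is judged:
By the outcome, as a careful person would: the job done as asked, in the order asked, and still so for the second after the job is handed in, with the robot touching nothing.
It also fails if it takes over 90 s, if anything falls off the work surface, if the arm or the gripper's body presses on something with over 40 N, if the wrist force passes 120 N, or if a joint passes its speed limit or range.

## Working session

There is one attempt and no reset: what is moved stays moved. The work goes in short steps, Python scripts to look and compute and a tool call to move; the robot and the scene stay as the last step left them, time stands still between calls to the robot, and variables do not carry over. Pictures are saved under pics/ and viewed, at most 14 in all, crops included, and the job is handed in when it is done.

Besides the shell and the picture viewer there is one more tool, called after ">>>" by a JSON object that holds its "method" and its "body", one argument or row to a line. drive_tool: Moves the arm, as the interface text tells. Its arguments: {"type":"object","properties":{"series":{"type":"string"}},"required":["series"]}

```bash
mkdir -p pics; cat > h.py <<'E'
import numpy as np, cv2
from station import manip
def cap(n,f=None):
    im,d=manip.capture(n)
    if f: cv2.imwrite('pics/'+f,cv2.cvtColor(im,cv2.COLOR_RGB2BGR))
    return im,d
def cam(n):
    m=manip.camera_model(n); f=240/np.tan(np.radians(m['vfov'])/2)
    R=cv2.Rodrigues(np.array(m['rvec'],float))[0]; return f,m['cx'],m['cy'],R,np.array(m['tvec'],float)
def plane(n,uv,z):
    f,cx,cy,R,t=cam(n); uv=np.atleast_2d(np.array(uv,float))
    d=np.c_[(uv[:,0]-cx)/f,(uv[:,1]-cy)/f,np.ones(len(uv))]@R
    o=-R.T@t; return o+d*((z-o[2])/d[:,2])[:,None]
def cloud(n,d):
    f,cx,cy,R,t=cam(n); v,u=np.mgrid[:480,:640]
    P=np.stack([(u-cx)/f*d,(v-cy)/f*d,d],-1); P=(P-t)@R; P[d==0]=np.nan; return P
E
python3 - <<'E'
from h import *
for n in('top','side'):
    im,d=cap(n,n+'0.png'); np.savez('/tmp/'+n,im=im,d=d); print(n,manip.camera_model(n),-cam(n)[3].T@cam(n)[4])
print(manip.get_obs())
E
```

```text
top {'vfov': 49.44231144305428, 'cx': 320.7248324290634, 'cy': 232.6029821998313, 'rvec': array([ 2.15933058, -2.04173833,  0.23781016]), 'tvec': array([0.02415835, 0.50505657, 1.12948586])} [0.23691271 0.04398488 1.21381291]
side {'vfov': 57.53134830507758, 'cx': 310.5616696073156, 'cy': 231.5191484297231, 'rvec': array([ 0.15369507, -2.94250879,  1.01565719]), 'tvec': array([0.50505882, 0.04013032, 0.84542144])} [0.45878479 0.5388173  0.68602092]
{'time_s': 0.1, 'q': array([ 1.28800915e+00,  3.20224868e-01,  1.56552202e+00, -7.52524558e-06,
        1.25739554e+00, -2.00145174e-02]), 'qd': array([ 0.00157879, -0.00139754, -0.00114959, -0.00044357,  0.0021868 ,
       -0.0001889 ]), 'tau': array([ 1.83428128e-03, -4.13333166e+01, -2.32507968e+01,  7.27925403e-02,
        4.22617758e-02, -3.91954927e-05]), 'eef_pos': array([0.14924939, 0.55484083, 0.21321973]), 'ee_rot': array([-4.11542376e-01, -3.11429083e+00,  2.40804298e-03]), 'contact_force': array([-0.09173641, -1.02780325,  0.43224202]), 'wrist_torque': array([-0.01806947, -0.00653205,  0.0334427 ]), 'grip_force': 0.0, 'finger_gap': 0.09114308625298215}
```

View pics/top0.png

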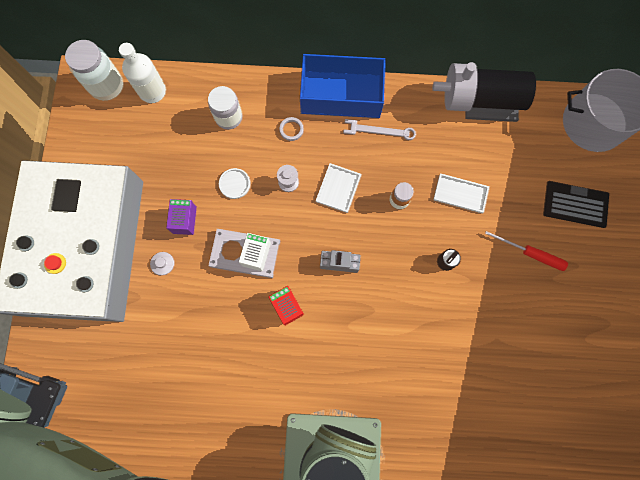

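View pics/side0.png

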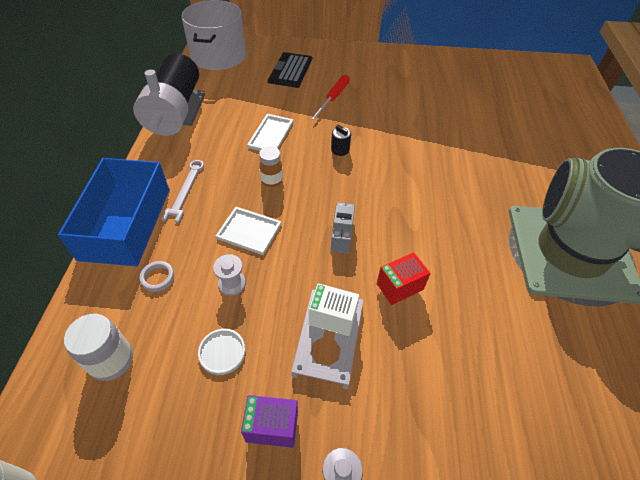

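The top view (up = +x, left = +y) shows the white PSU on the keyplate at (255,252), its wide hole to the left at (232,250), the breaker at (340,260) and the switch at (449,259). The trays are round (234,183), oblong (339,188) and oblong (461,193); the fitting is at (288,178) and the jar at (402,195). The side view agrees: PSU (333,308), breaker (343,228), switch (341,140). I'll measure from both views' depth.

```bash
cat > m.py <<'E'
from h import *
S={}
for n in('top','side'):
    z=np.load('/tmp/'+n+'.npz'); S[n]=(z['im'],z['d'],cloud(n,z['d']))
def pts(n,c,r,lo,hi,bright=None):
    im,d,P=S[n]; v,u=np.mgrid[:480,:640]
    m=(np.hypot(u-c[0],v-c[1])<r)&(P[...,2]>lo)&(P[...,2]<hi)
    if bright is not None: m&=bright(im.astype(int))
    k,l,st,ce=cv2.connectedComponentsWithStats(m.astype(np.uint8))
    if k<2: return np.zeros((0,3))
    return P[l==1+np.argmax(st[1:,4])]
def show(name,p):
    if len(p)<5: print(name,'few');return
    c,s,a=cv2.minAreaRect((p[:,:2]*1000).astype(np.float32))
    print(name,len(p),'rect',np.round(c,1),np.round(s,1),round(a,1),'z med/5/95',np.round(np.percentile(p[:,2],[50,5,95])*1000,1))
E
python3 - <<'E'
from m import *
T={'sw_tray':((234,183),(221,352),24,.005,.02),'trayA':((339,188),(249,231),36,.004,.02),'trayB':((461,193),(270,134),36,.004,.02),
'fit':((288,178),(229,270),22,.055,.075),'jar':((402,195),(270,160),22,.065,.09),'psu':((258,250),(333,305),26,.07,.095),'plate':((243,252),(328,345),48,.015,.03),
'brk_top':((340,260),(343,215),26,.054,.075),'brk_low':((340,260),(343,228),28,.036,.052),'sw':((449,259),(341,140),18,.03,.075),'sw44':((449,259),(341,140),18,.046,.056),'table':((400,300),(440,200),15,-.02,.02)}
for k,(a,b,r,lo,hi) in T.items():
    show('top '+k,pts('top',a,r,lo,hi)); show('side '+k,pts('side',b,r*1.4,lo,hi))
E
```

```text
top sw_tray 415 rect [624.8 269.6] [74.1 74. ] 47.5 z med/5/95 [ 7.4  5.2 12.9]
side sw_tray 411 rect [626.1 268.9] [74.  75.4] 10.7 z med/5/95 [ 8.9  5.7 11.2]
top trayA 913 rect [630.9  15.2] [ 87.  110.6] 73.4 z med/5/95 [ 6.6  4.3 12.5]
side trayA 585 rect [630.1  16.2] [ 84.9 104.3] 74.0 z med/5/95 [ 8.1  4.2 10.7]
top trayB 880 rect [ 633.9 -280.7] [127.7  72.5] 76.7 z med/5/95 [ 6.6  4.2 12.5]
side trayB 310 rect [ 633.1 -281.8] [125.5  70.1] 77.0 z med/5/95 [ 7.6  4.2 10.4]
top fit 330 rect [636.9 138.8] [48.9 47.2] 2.9 z med/5/95 [59.7 55.7 65.3]
side fit 558 rect [638.1 138.6] [48.  49.6] 13.7 z med/5/95 [57.7 55.7 64. ]
top jar 292 rect [ 606.4 -130.8] [41.5 43. ] 22.0 z med/5/95 [78.  72.  81.6]
side jar 318 rect [ 607.1 -130.7] [43.  42.5] 53.2 z med/5/95 [76.7 67.4 78.4]
top psu 712 rect [451.  199.8] [50.7 70.2] 78.4 z med/5/95 [78.6 74.9 82.6]
side psu 1317 rect [451.5 199.1] [51.2 70.1] 78.5 z med/5/95 [77.5 74.5 79.5]
top plate 1341 rect [454.6 228.9] [151.2  91.1] 83.2 z med/5/95 [22.6 18.7 26.4]
side plate 2472 rect [454.9 227.6] [150.8  90.1] 83.3 z med/5/95 [21.4 19.3 23.9]
top brk_top 333 rect [444.7   5.7] [45.7 36.4] 86.5 z med/5/95 [63.2 58.9 67.7]
side brk_top 406 rect [445.4   5.2] [47.9 35.9] 86.7 z med/5/95 [62.3 56.6 65.5]
top brk_low 171 rect [445.7  26.8] [47.6 36.6] 86.2 z med/5/95 [46.3 40.5 50. ]
side brk_low 286 rect [447.   37.8] [25.3 35.7] 86.6 z med/5/95 [45.  37.9 49.8]
top sw 321 rect [ 462.9 -244. ] [42.4 42.8] 77.1 z med/5/95 [51.9 36.3 65.1]
side sw 317 rect [ 463.8 -242.8] [42.9 40.5] 11.5 z med/5/95 [49.4 32.9 63.2]
top sw44 206 rect [ 462.1 -244.6] [43.2 41.8] 55.9 z med/5/95 [51.5 47.3 54.9]
side sw44 147 rect [ 463.9 -242.8] [41.2 39. ] 8.7 z med/5/95 [49.9 46.6 53.8]
top table 690 rect [ 366.3 -140.3] [66.  66.5] 1.2 z med/5/95 [ 0.2 -3.9  4.2]
side table 1365 rect [ 242.7 -113.2] [123.2  84.8] 85.7 z med/5/95 [-0.9 -3.   1.2]
```

```bash
cat > go.py <<'E'
import sys
from h import *
# go.py x y z(mm) phi(deg of tool y): prints turn about tool z and shift (cm) in tool axes, after and before the turn
o=manip.get_obs(); p=o['eef_pos']*1000; R=cv2.Rodrigues(o['ee_rot'])[0]
ph=np.degrees(np.arctan2(R[1,1],R[0,1]))
print('t',round(o['time_s'],2),'tcp',p.round(1),'phi',round(ph,2),'tilt',(R[:2,2]).round(4),'gap',round(o['finger_gap']*1000,1),'grip',round(o['grip_force'],1),'F',o['contact_force'].round(1))
if len(sys.argv)>4:
    x,y,z,f=map(float,sys.argv[1:5]); d=(ph-f+180)%360-180
    a=np.radians(f); N=np.array([[np.cos(a+np.pi/2),np.sin(a+np.pi/2),0],[np.cos(a),np.sin(a),0],[0,0,-1]])
    w=(np.array([x,y,z])-p)/10
    print('turn rz',round(np.radians(d),4),'shift after turn',(N@w).round(2),'before turn',(R.T@w).round(2), 'norm',round(np.linalg.norm(w),1))
E
python3 go.py 445 5.5 150 -3.4
```

```text
t 0.1 tcp [149.2 554.8 213.2] phi 74.94 tilt [-0.0004 -0.0015] gap 91.1 grip 0.0 F [-0.1 -1.   0.4]
turn rz 1.3674 shift after turn [-53.08  32.78   6.32] before turn [-42.83 -45.36   6.39] norm 62.7
```

>>> {"method": "drive_tool", "body": {
  "series": "1 0 0 0 0 0 0.171;1 0 0 0 0 0 0.171;1 0 0 0 0 0 0.171;1 0 0 0 0 0 0.171;1 0 0 0 0 0 0.171;1 0 0 0 0 0 0.171;1 0 0 0 0 0 0.171;1 0 0 0 0 0 0.171"
}}

```text
time_s: 1.1
eef_pos: [0.1493, 0.555, 0.2135]
ee_rot: [2.293, 2.147, -0.001]
contact_force: [-0.2, 0.0, 0.2]
finger_gap: 0.0913
grip_force: 0.0
```

```bash
python3 go.py 445 5.5 150 -3.4
```

```text
t 1.1 tcp [149.3 555.  213.5] phi -3.76 tilt [-0.0003 -0.001 ] gap 91.3 grip 0.0 F [-0.2  0.   0.2]
turn rz -0.0063 shift after turn [-53.1   32.78   6.35] before turn [-52.88  33.11   6.39] norm 62.7
```

>>> {"method": "drive_tool", "body": {
  "series": "1 -4 2.5 0 0 0 0;1 -4 2.5 0 0 0 0;1 -4 2.5 0 0 0 0;1 -4 2.5 0 0 0 0;1 -4 2.5 0 0 0 0;1 -4 2.5 0 0 0 0;1 -4 2.5 0 0 0 0;1 -4 2.5 0 0 0 0"
}}

```text
time_s: 2.1
eef_pos: [0.3301, 0.2224, 0.2138]
ee_rot: [-2.287, -2.154, 0.0]
contact_force: [1.4, 0.2, 1.0]
finger_gap: 0.0911
grip_force: 0.0
```

```bash
python3 go.py 445 5.5 100 -3.4
```

```text
t 2.1 tcp [330.1 222.4 213.8] phi -3.42 tilt [-0.0001 -0.0001] gap 91.1 grip 0.0 F [1.4 0.2 1. ]
turn rz -0.0003 shift after turn [-20.97  12.75  11.38] before turn [-20.96  12.76  11.38] norm 27.1
```

>>> {"method": "drive_tool", "body": {
  "series": "1 -4.2 2.55 2 0 0 0;1 -4.2 2.55 2 0 0 0;1 -4.2 2.55 2 0 0 0;1 -4.2 2.55 2 0 0 0;1 -4.17 2.55 2 0 0 0;1 0 0 1.4 0 0 0;1 0 0 0 0 0 0"
}}

```text
time_s: 2.98
eef_pos: [0.443, 0.0071, 0.0988]
ee_rot: [-2.286, -2.151, 0.004]
contact_force: [0.6, 0.1, -0.0]
finger_gap: 0.0912
grip_force: 0.0
```

```bash
python3 go.py 445 5.5 18 -3.4; python3 - <<'E'
from h import *
cap('side','s1.png'); 
E
```

```text
t 2.98 tcp [443.    7.1  98.8] phi -3.48 tilt [-0.0038  0.0005] gap 91.2 grip 0.0 F [ 0.6  0.1 -0. ]
turn rz -0.0014 shift after turn [-0.15  0.21  8.08] before turn [-0.15  0.24  8.08] norm 8.1
```

View pics/s1.png

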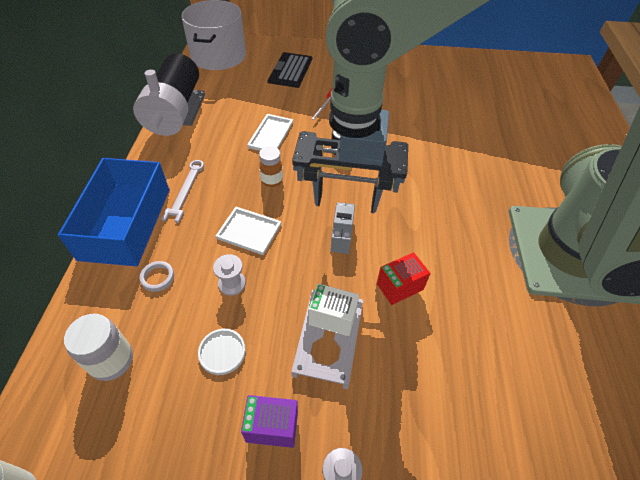

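The gripper hangs above the breaker (343,228), with the fingers at (318,190) and (377,195) straddling its narrow side. I'll descend and grip.

>>> {"method": "drive_tool", "body": {
  "series": "1 -0.1 0.2 2.5 0 0 0;1 0 0 2.5 0 0 0;1 0 0 2 0 0 0;1 0 0 1.1 0 0 0;1 0 0 0 0 0 0;0 0 0 0 0 0 0;0 0 0 0 0 0 0;0 0 0 0 0 0 0"
}}

```text
time_s: 4.03
eef_pos: [0.4468, 0.0057, 0.0194]
ee_rot: [2.287, 2.153, 0.001]
contact_force: [1.1, 0.1, -0.8]
finger_gap: 0.0642
grip_force: 0.0
```

>>> {"method": "drive_tool", "body": {
  "series": "0 0 0 0 0 0 0;0 0 0 0 0 0 0"
}}

```text
time_s: 4.28
eef_pos: [0.4465, 0.0058, 0.019]
ee_rot: [2.287, 2.154, 0.0]
contact_force: [-1.0, 0.5, -0.2]
finger_gap: 0.0438
grip_force: 0.0
```

```bash
python3 go.py 445 5.5 18 -3.4
```

```text
t 4.28 tcp [446.5   5.8  19. ] phi -3.44 tilt [0.0001 0.0001] gap 43.8 grip 0.0 F [-1.   0.5 -0.2]
turn rz -0.0007 shift after turn [-0.03 -0.15  0.1 ] before turn [-0.03 -0.15  0.1 ] norm 0.2
```

>>> {"method": "drive_tool", "body": {
  "series": "0 0 0 0 0 0 0;0 0 0 0 0 0 0;0 0 0 0 0 0 0;0 0 0 -2 0 0 0;0 0 0 -3 0 0 0;0 0 0 -3 0 0 0;0 0 0 -2.5 0 0 0;0 0 0 0 0 0 0"
}}

```text
time_s: 5.28
eef_pos: [0.448, 0.0057, 0.1251]
ee_rot: [2.285, 2.152, 0.005]
contact_force: [-0.4, -0.3, -1.9]
finger_gap: 0.036
grip_force: 30.0
```

```bash
python3 go.py 633.5 -281.3 124 -13.2
```

```text
t 5.28 tcp [448.    5.7 125.1] phi -3.44 tilt [ 0.0048 -0.    ] gap 36.0 grip 30.0 F [-0.4 -0.3 -1.9]
turn rz 0.1704 shift after turn [-23.71  24.61   0.11] before turn [-27.54  20.24   0.2 ] norm 34.2
```

>>> {"method": "drive_tool", "body": {
  "series": "0 0 0 0 0 0 0.17;0 -3.4 3.5 0 0 0 0;0 -3.4 3.5 0 0 0 0;0 -3.4 3.5 0 0 0 0;0 -3.4 3.5 0 0 0 0;0 -3.4 3.5 0 0 0 0;0 -3.4 3.5 0 0 0 0;0 -3.3 3.6 0 0 0 0"
}}

```text
time_s: 6.28
eef_pos: [0.6319, -0.2822, 0.1211]
ee_rot: [-2.46, -1.95, 0.002]
contact_force: [0.1, 0.1, -1.4]
finger_gap: 0.0358
grip_force: 30.0
```

>>> {"method": "drive_tool", "body": {
  "series": "0 0 0 0 0 0 0;0 0 0 0 0 0 0"
}}

```text
time_s: 6.52
eef_pos: [0.6308, -0.2804, 0.1215]
ee_rot: [-2.459, -1.949, 0.002]
contact_force: [-0.8, 0.7, -2.2]
finger_gap: 0.0361
grip_force: 30.0
```

```bash
python3 go.py 633.5 -281.3 24 -13.2; python3 - <<'E'
from h import *
im,d=cap('side','s2.png'); cv2.imwrite('pics/s2c.png',cv2.resize(im[40:240,180:440,::-1],None,fx=3,fy=3))
E
```

```text
t 6.53 tcp [ 630.8 -280.4  121.5] phi -13.2 tilt [-0.0038  0.0022] gap 36.1 grip 30.0 F [-0.8  0.7 -2.2]
turn rz 0.0001 shift after turn [-0.03  0.29  9.75] before turn [-0.04  0.33  9.75] norm 9.8
```

View pics/s2c.png

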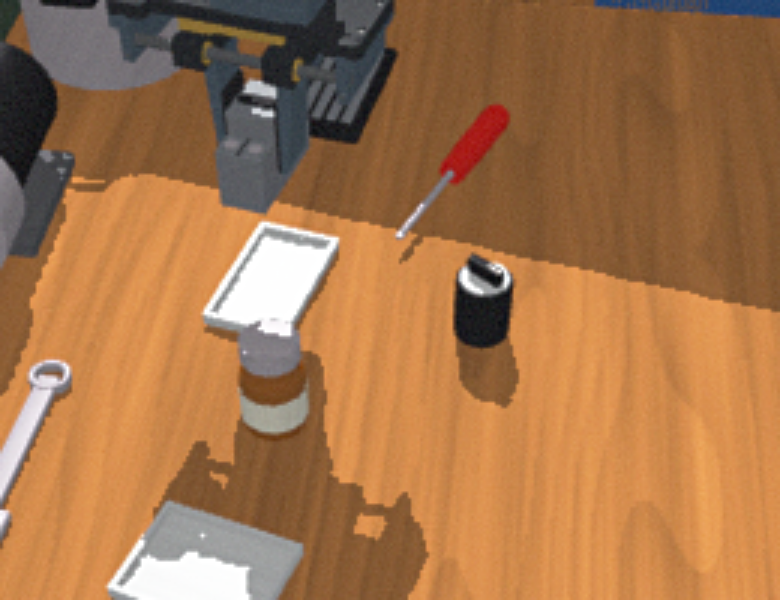

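The breaker is held upright above the long tray (tray at (272,278) in the crop). Lowering.

>>> {"method": "drive_tool", "body": {
  "series": "0 0 0.3 2.5 0 0 0;0 0 0 2.5 0 0 0;0 0 0 2.4 0 0 0;0 0 0 1.5 0 0 0;0 0 0 0 0 0 0;0 0 0 0 0 0 0"
}}

```text
time_s: 7.32
eef_pos: [0.6355, -0.2818, 0.036]
ee_rot: [2.46, 1.951, 0.002]
contact_force: [0.5, -0.9, -1.4]
finger_gap: 0.0362
grip_force: 30.0
```

```bash
python3 go.py 633.3 -281.3 23 -13.2
```

```text
t 7.33 tcp [ 635.5 -281.8   36. ] phi -13.16 tilt [ 0.0018 -0.0006] gap 36.2 grip 30.0 F [ 0.5 -0.9 -1.4]
turn rz 0.0007 shift after turn [-0.01 -0.23  1.3 ] before turn [-0.01 -0.23  1.3 ] norm 1.3
```

>>> {"method": "drive_tool", "body": {
  "series": "0 0 -0.2 0.8 0 0 0;0 0 0 0.3 0 0 0;0 0 0 0 0 0 0;0 0 0 0 0 0 0"
}}

```text
time_s: 7.82
eef_pos: [0.6331, -0.2814, 0.024]
ee_rot: [2.462, 1.952, 0.0]
contact_force: [0.8, -0.3, -2.6]
finger_gap: 0.0358
grip_force: 30.0
```

```bash
python3 go.py 633.3 -281.3 23 -13.2
```

```text
t 7.83 tcp [ 633.1 -281.4   24. ] phi -13.18 tilt [ 0.0003 -0.    ] gap 35.8 grip 30.0 F [ 0.8 -0.3 -2.6]
turn rz 0.0003 shift after turn [0.01 0.02 0.1 ] before turn [0.01 0.02 0.1 ] norm 0.1
```

>>> {"method": "drive_tool", "body": {
  "series": "0 0 0 0.12 0 0 0;0 0 0 0 0 0 0;0.9 0 0 0 0 0 0;0.9 0 0 0 0 0 0;1 0 0 0 0 0 0;1 0 0 -2 0 0 0;1 0 0 -5 0 0 0;1 0 0 -4.5 0 0 0"
}}

```text
time_s: 8.82
eef_pos: [0.633, -0.2813, 0.1391]
ee_rot: [2.462, 1.952, 0.0]
contact_force: [1.2, -0.2, 1.1]
finger_gap: 0.0908
grip_force: 0.0
```

```bash
python3 go.py 463 -243.7 130 -13.2
```

```text
t 8.82 tcp [ 633.  -281.3  139.1] phi -13.18 tilt [ 0.0002 -0.    ] gap 90.8 grip 0.0 F [ 1.2 -0.2  1.1]
turn rz 0.0004 shift after turn [ -0.22 -17.41   0.91] before turn [ -0.21 -17.41   0.91] norm 17.4
```

>>> {"method": "drive_tool", "body": {
  "series": "1 -0.05 -4.35 0.5 0 0 0;1 -0.05 -4.35 1 0 0 0;1 -0.05 -4.35 1 0 0 0;1 -0.05 -4.35 1 0 0 0;1 0 0 1.3 0 0 0;1 0 0 0 0 0 0;1 0 0 0 0 0 0"
}}

```text
time_s: 9.7
eef_pos: [0.4647, -0.2442, 0.0901]
ee_rot: [2.46, 1.951, 0.001]
contact_force: [-0.4, -0.6, -0.2]
finger_gap: 0.0915
grip_force: 0.0
```

```bash
python3 go.py 463 -243.7 21 -13.2; python3 - <<'E'
from m import *
for n,c,r in(('side',(270,130),36),('top',(461,193),30)):
    im,d=cap(n); S[n]=(im,d,cloud(n,d))
    show(n,pts(n,c,r,.058,.08)); show(n+' low',pts(n,c,r,.042,.056)); show(n+'all',pts(n,c,r,.03,.08))
    cv2.imwrite('pics/%s_b.png'%n,cv2.resize(im[80:300,200:520,::-1] if n=='side' else im[100:320,320:640,::-1],None,fx=2,fy=2))
E
```

```text
t 9.7 tcp [ 464.7 -244.2   90.1] phi -13.16 tilt [ 0.0018 -0.0008] gap 91.5 grip 0.0 F [-0.4 -0.6 -0.2]
turn rz 0.0006 shift after turn [ 0.01 -0.18  6.91] before turn [ 0.01 -0.19  6.91] norm 6.9
side 339 rect [ 607.6 -131.2] [41.3 43.2] 6.5 z med/5/95 [76.4 63.  78.5]
side low 228 rect [ 633.2 -280.9] [90.5 36.1] 75.8 z med/5/95 [48.9 42.9 54.9]
sideall 615 rect [ 633.4 -282.3] [94.3 37.5] 76.1 z med/5/95 [51.1 33.4 67.8]
top 315 rect [ 633.1 -281.6] [46.7 37.6] 76.5 z med/5/95 [67.  61.6 71.2]
top low 188 rect [ 635.7 -268.7] [64.7 37.8] 76.4 z med/5/95 [49.7 43.5 54.3]
topall 578 rect [ 634.6 -274.9] [77.7 38. ] 77.2 z med/5/95 [63.  37.7 70.4]
```

View pics/side_b.png

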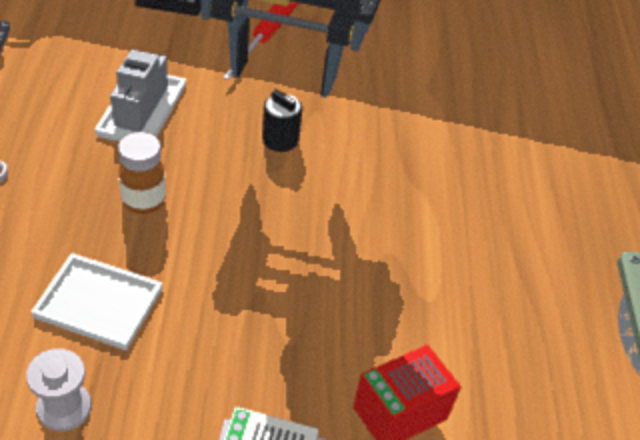

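The breaker stands upright and centred in the long tray (140,95), and the open fingers are over the switch (282,120). I'll descend and grip the switch.

>>> {"method": "drive_tool", "body": {
  "series": "1 0 -0.15 2.5 0 0 0;1 0 0 2.5 0 0 0;1 0 0 1.9 0 0 0;1 0 0 0 0 0 0;0 0 0 0 0 0 0;0 0 0 0 0 0 0;0 0 0 0 0 0 0;0 0 0 0 0 0 0"
}}

```text
time_s: 10.8
eef_pos: [0.4618, -0.2433, 0.0211]
ee_rot: [2.461, 1.951, 0.001]
contact_force: [0.6, -0.1, 0.2]
finger_gap: 0.054
grip_force: 0.0
```

>>> {"method": "drive_tool", "body": {
  "series": "0 0 0 0 0 0 0;0 0 0 0 0 0 0;0 0 0 0 0 0 0;0 0 0 0 0 0 0"
}}

```text
time_s: 11.3
eef_pos: [0.462, -0.2434, 0.021]
ee_rot: [2.461, 1.951, 0.001]
contact_force: [1.5, 0.6, 1.9]
finger_gap: 0.0441
grip_force: 30.0
```

```bash
python3 go.py 625.6 269.3 125 -13.2
```

```text
t 11.3 tcp [ 462.  -243.4   21. ] phi -13.18 tilt [ 0.0009 -0.0003] gap 44.1 grip 30.0 F [1.5 0.6 1.9]
turn rz 0.0003 shift after turn [ 53.65   4.22 -10.4 ] before turn [ 53.65   4.25 -10.41] norm 54.8
```

>>> {"method": "drive_tool", "body": {
  "series": "0 0 0 -3 0 0 0;0 0 0 -4 0 0 0;0 2 0 -3.4 0 0 0;0 4.5 0.4 0 0 0 0;0 5 0.4 0 0 0 0;0 5 0.4 0 0 0 0;0 5 0.4 0 0 0 0;0 5 0.4 0 0 0 0"
}}

```text
time_s: 12.3
eef_pos: [0.5408, 0.0117, 0.1239]
ee_rot: [-2.461, -1.951, 0.003]
contact_force: [0.8, -0.1, -1.2]
finger_gap: 0.0433
grip_force: 30.0
```

>>> {"method": "drive_tool", "body": {
  "series": "0 5 0.4 0 0 0 0;0 5 0.4 0 0 0 0;0 5 0.4 0 0 0 0;0 5 0.4 0 0 0 0;0 4.5 0.4 0 0 0 0;0 2.4 0.2 0 0 0 0;0 0 0 0 0 0 0;0 0 0 0 0 0 0"
}}

```text
time_s: 13.3
eef_pos: [0.6233, 0.266, 0.1238]
ee_rot: [-2.462, -1.952, 0.004]
contact_force: [-0.7, -0.1, -1.9]
finger_gap: 0.0434
grip_force: 30.0
```

```bash
python3 go.py 625.5 269.3 25 -13.2
```

```text
t 13.3 tcp [623.3 266.  123.8] phi -13.19 tilt [-0.0023 -0.0015] gap 43.4 grip 30.0 F [-0.7 -0.1 -1.9]
turn rz 0.0002 shift after turn [0.37 0.14 9.88] before turn [0.39 0.16 9.88] norm 9.9
```

>>> {"method": "drive_tool", "body": {
  "series": "0 0.3 0.1 2.5 0 0 0;0 0 0 2.5 0 0 0;0 0 0 2.5 0 0 0;0 0 0 1 0 0 0;0 0 0 0 0 0 0;0 0 0 0 0 0 0"
}}

```text
time_s: 14.05
eef_pos: [0.6267, 0.2698, 0.041]
ee_rot: [2.462, 1.951, 0.003]
contact_force: [-0.3, -0.1, -1.7]
finger_gap: 0.0431
grip_force: 30.0
```

```bash
python3 go.py 625.5 269.3 25 -13.2
```

```text
t 14.05 tcp [626.7 269.8  41. ] phi -13.2 tilt [0.002  0.0009] gap 43.1 grip 30.0 F [-0.3 -0.1 -1.7]
turn rz -0.0 shift after turn [-0.08 -0.1   1.6 ] before turn [-0.08 -0.11  1.6 ] norm 1.6
```

>>> {"method": "drive_tool", "body": {
  "series": "0 -0.1 -0.1 1 0 0 0;0 0 0 0.5 0 0 0;0 0 0 0 0 0 0;0 0 0 0.1 0 0 0;0 0 0 0 0 0 0;1 0 0 0 0 0 0;1 0 0 0 0 0 0;1 0 0 0 0 0 0"
}}

```text
time_s: 15.05
eef_pos: [0.6248, 0.2691, 0.0235]
ee_rot: [-2.462, -1.952, -0.0]
contact_force: [-0.5, 0.1, -0.8]
finger_gap: 0.0707
grip_force: 0.0
```

```bash
python3 go.py 625.5 269.3 140 -13.2
```

```text
t 15.05 tcp [624.8 269.1  23.5] phi -13.18 tilt [0.0001 0.0001] gap 70.7 grip 0.0 F [-0.5  0.1 -0.8]
turn rz 0.0004 shift after turn [  0.03   0.07 -11.65] before turn [  0.03   0.07 -11.65] norm 11.6
```

>>> {"method": "drive_tool", "body": {
  "series": "1 0 0 -1.5 0 0 0;1 0 0 -4 0 0 0;1 0 0 -5 0 0 0;1 0 0 -2.5 0 0 0;1 0 0 0 0 0 -0.178;1 0 0 0 0 0 -0.178;1 0 0 0 0 0 -0.178;1 0 0 0 0 0 -0.178"
}}

```text
time_s: 16.05
eef_pos: [0.6249, 0.2692, 0.155]
ee_rot: [1.619, 2.691, 0.002]
contact_force: [-1.0, -0.2, 0.8]
finger_gap: 0.0913
grip_force: 0.0
```

>>> {"method": "drive_tool", "body": {
  "series": "1 0 0 0 0 0 -0.178;1 0 0 0 0 0 -0.178;1 0 0 0 0 0 -0.178;1 0 0 0 0 0 -0.178;1 0 0 0 0 0 -0.175;1 0 0 0 0 0 0"
}}

```text
time_s: 16.8
eef_pos: [0.6249, 0.2692, 0.1548]
ee_rot: [0.32, 3.124, 0.001]
contact_force: [0.0, 0.1, -0.1]
finger_gap: 0.0909
grip_force: 0.0
```

```bash
python3 go.py 451.3 199.4 125 78.4
```

```text
t 16.8 tcp [624.9 269.2 154.8] phi 78.32 tilt [0.0012 0.0006] gap 90.9 grip 0.0 F [ 0.   0.1 -0.1]
turn rz -0.0014 shift after turn [ 15.6  -10.33   2.98] before turn [ 15.59 -10.35   2.95] norm 18.9
```

>>> {"method": "drive_tool", "body": {
  "series": "1 3.9 -2.58 0 0 0 0;1 3.9 -2.58 0.5 0 0 0;1 3.9 -2.58 1 0 0 0;1 3.9 -2.58 1.4 0 0 0;1 0 0 0 0 0 0;1 0 0 0 0 0 0"
}}

```text
time_s: 17.55
eef_pos: [0.4524, 0.1998, 0.1258]
ee_rot: [0.319, 3.123, 0.002]
contact_force: [0.3, -0.1, -0.2]
finger_gap: 0.0913
grip_force: 0.0
```

```bash
python3 go.py 451.3 199.4 33 78.4; python3 - <<'E'
from m import *
for n,c,r in(('side',(221,340),36),('top',(234,183),22)):
    im,d=cap(n); S[n]=(im,d,cloud(n,d))
    show(n,pts(n,c,r,.03,.08)); show(n+' tray',pts(n,c,r+8,.004,.02)); 
    if n=='side': cv2.imwrite('pics/side_c.png',cv2.resize(im[180:440,150:480,::-1],None,fx=2,fy=2))
E
```

```text
t 17.55 tcp [452.4 199.8 125.8] phi 78.34 tilt [0.0029 0.0013] gap 91.3 grip 0.0 F [ 0.3 -0.1 -0.2]
turn rz -0.0011 shift after turn [ 0.1  -0.06  9.28] before turn [ 0.12 -0.08  9.28] norm 9.3
side 756 rect [624.  267.1] [43.2 42.2] 42.6 z med/5/95 [54.7 34.4 67.8]
side tray 561 rect [624.3 273.3] [75.5 66.5] 25.6 z med/5/95 [ 8.5  4.3 15.9]
top few
top tray 5 rect [664.6 308.3] [12.   1.8] 46.4 z med/5/95 [4.6 4.1 7.4]
```

View pics/side_c.png

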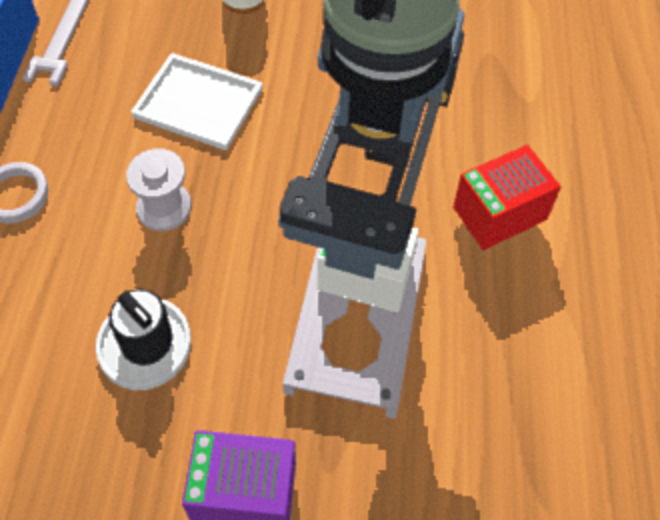

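The switch stands upright in the round tray (143,335), the fitting (160,190) is untouched, and the fingers straddle the white PSU with the wide hole at (350,338). I'll descend and grip.

>>> {"method": "drive_tool", "body": {
  "series": "1 0 0 2.5 0 0 0;1 0 0 2.5 0 0 0;1 0 0 2.5 0 0 0;1 0 0 1.7 0 0 0;1 0 0 0 0 0 0;1 0 0 0 0 0 0"
}}

```text
time_s: 18.4
eef_pos: [0.4524, 0.1998, 0.0334]
ee_rot: [0.317, 3.124, 0.001]
contact_force: [0.7, 0.4, 0.7]
finger_gap: 0.0912
grip_force: 0.0
```

```bash
python3 go.py 451.3 199.4 34 78.4
```

```text
t 18.4 tcp [452.4 199.8  33.4] phi 78.42 tilt [0.0016 0.0007] gap 91.2 grip 0.0 F [0.7 0.4 0.7]
turn rz 0.0004 shift after turn [ 0.1  -0.06 -0.06] before turn [ 0.1  -0.06 -0.06] norm 0.1
```

>>> {"method": "drive_tool", "body": {
  "series": "1 0.1 -0.05 0 0 0 0;0 0 0 0 0 0 0;0 0 0 0 0 0 0;0 0 0 0 0 0 0;0 0 0 0 0 0 0;0 0 0 0 0 0 0;0 0 0 0 0 0 0;0 0 0 0 0 0 0"
}}

```text
time_s: 19.4
eef_pos: [0.45, 0.1989, 0.0328]
ee_rot: [-0.316, -3.126, 0.0]
contact_force: [-1.1, -0.8, -0.3]
finger_gap: 0.05
grip_force: 30.0
```

```bash
python3 go.py 458.2 258.0 35 78.4
```

```text
t 19.4 tcp [450.  198.9  32.8] phi 78.44 tilt [-0.0001 -0.0001] gap 50.0 grip 30.0 F [-1.1 -0.8 -0.3]
turn rz 0.0008 shift after turn [ 0.39  5.95 -0.22] before turn [ 0.38  5.96 -0.22] norm 6.0
```

Gripped. I'll lift 1.5 mm to unload the plate, then slide along the slot.

>>> {"method": "drive_tool", "body": {
  "series": "0 0 0 -0.15 0 0 0;0 0.08 1 0 0 0 0;0 0.08 1 0 0 0 0;0 0.08 1 0 0 0 0;0 0.08 1 0 0 0 0;0 0 0 0 0 0 0"
}}

```text
time_s: 20.15
eef_pos: [0.4552, 0.2397, 0.0342]
ee_rot: [0.314, 3.125, 0.001]
contact_force: [-0.1, 0.2, -3.9]
finger_gap: 0.05
grip_force: 30.0
```

```bash
python3 go.py 457.2 257.6 34.5 78.4
```

```text
t 20.15 tcp [455.2 239.7  34.2] phi 78.51 tilt [0.0004 0.0003] gap 50.0 grip 30.0 F [-0.1  0.2 -3.9]
turn rz 0.0019 shift after turn [ 0.16  1.79 -0.03] before turn [ 0.16  1.79 -0.03] norm 1.8
```

>>> {"method": "drive_tool", "body": {
  "series": "0 0.08 0.9 0 0 0 0;0 0.08 0.9 0 0 0 0;0 0 0 0 0 0 0;0 0 0 0 0 0 0"
}}

```text
time_s: 20.65
eef_pos: [0.4568, 0.2566, 0.0342]
ee_rot: [-0.316, -3.125, 0.0]
contact_force: [-0.4, -0.2, -3.7]
finger_gap: 0.05
grip_force: 30.0
```

```bash
python3 go.py 457.2 257.6 34.5 78.4;  python3 - <<'E'
from m import *
im,d=cap('side'); S['side']=(im,d,cloud('side',d))
show('psu',pts('side',(325,330),40,.072,.0795,lambda i:(i.min(-1)>150)))
cv2.imwrite('pics/side_d.png',cv2.resize(im[240:420,240:420,::-1],None,fx=3,fy=3))
E
```

```text
t 20.65 tcp [456.8 256.6  34.2] phi 78.45 tilt [-0.0003 -0.0002] gap 50.0 grip 30.0 F [-0.4 -0.2 -3.7]
turn rz 0.0008 shift after turn [-0.02  0.1  -0.03] before turn [-0.02  0.1  -0.03] norm 0.1
psu 26 rect [423.  251.7] [23.5  2.7] 77.9 z med/5/95 [78.2 73.8 79. ]
```

View pics/side_d.png

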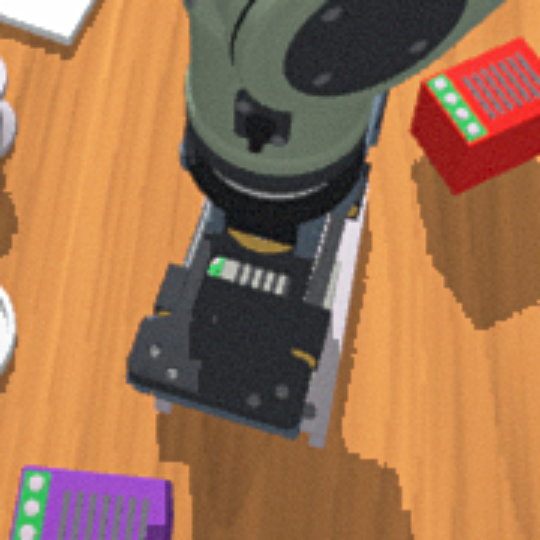

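The PSU moved with the gripper to the wide end (the terminals show at (250,272) through the gripper). Now a gentle lift, watching the force.

>>> {"method": "drive_tool", "body": {
  "series": "0 0 0.1 0 0 0 0;0 0 0 -0.3 0 0 0;0 0 0 -0.3 0 0 0;0 0 0 -0.3 0 0 0;0 0 0 0 0 0 0"
}}

```text
time_s: 21.32
eef_pos: [0.4574, 0.2578, 0.0436]
ee_rot: [0.316, 3.125, 0.001]
contact_force: [0.8, 0.2, -3.5]
finger_gap: 0.0497
grip_force: 30.0
```

```bash
python3 go.py 457.2 257.6 140 78.4
```

```text
t 21.32 tcp [457.4 257.8  43.6] phi 78.44 tilt [0.0008 0.0005] gap 49.7 grip 30.0 F [ 0.8  0.2 -3.5]
turn rz 0.0006 shift after turn [ 0.02 -0.03 -9.64] before turn [ 0.01 -0.02 -9.64] norm 9.6
```

Force is only the 3 N weight, so it's free. Lift fully.

>>> {"method": "drive_tool", "body": {
  "series": "0 0 0 -1 0 0 0;0 0 0 -2.5 0 0 0;0 0 0 -3 0 0 0;0 0 0 -2.6 0 0 0;0 0 0 0 0 0 0.082;0 0 0 0 0 0 0"
}}

```text
time_s: 22.08
eef_pos: [0.4572, 0.2577, 0.1349]
ee_rot: [0.443, 3.11, 0.001]
contact_force: [0.3, -0.0, -3.4]
finger_gap: 0.0499
grip_force: 30.0
```

```bash
python3 go.py 629.5 15.9 130 73.7; python3 - <<'E'
from m import *
im,d=cap('side'); S['side']=(im,d,cloud('side',d))
P=S['side'][2]; 
cv2.imwrite('pics/side_e.png',cv2.resize(im[200:420,200:440,::-1],None,fx=2.5,fy=2.5))
E
```

```text
t 22.07 tcp [457.2 257.7 134.9] phi 73.8 tilt [0.0007 0.0004] gap 49.9 grip 30.0 F [ 0.3 -0.  -3.4]
turn rz 0.0017 shift after turn [-23.33 -18.37   0.49] before turn [-23.3  -18.41   0.5 ] norm 29.7
```

View pics/side_e.png

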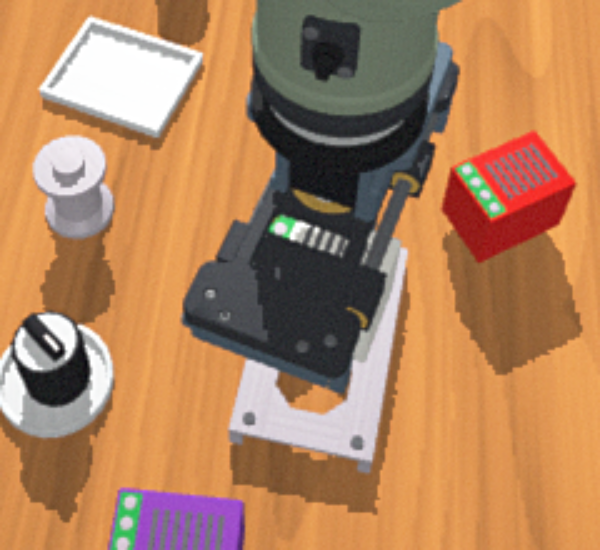

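The PSU is lifted clear of the plate (hole empty at (312,390)). On to the broad tray.

>>> {"method": "drive_tool", "body": {
  "series": "0 -3.88 -3.07 0 0 0 0;0 -3.88 -3.07 0 0 0 0;0 -3.88 -3.07 0 0 0 0;0 -3.88 -3.07 0 0 0 0;0 -3.88 -3.07 0 0 0 0;0 -3.88 -3.05 0 0 0 0;0 0 0 0 0 0 0;0 0 0 0 0 0 0"
}}

```text
time_s: 23.12
eef_pos: [0.6284, 0.016, 0.1334]
ee_rot: [-0.444, -3.108, -0.0]
contact_force: [-0.3, 1.4, -4.2]
finger_gap: 0.05
grip_force: 30.0
```

```bash
python3 go.py 629.5 15.9 27 73.7
```

```text
t 23.12 tcp [628.4  16.  133.4] phi 73.74 tilt [-0.0024  0.0006] gap 50.0 grip 30.0 F [-0.3  1.4 -4.2]
turn rz 0.0007 shift after turn [-0.11  0.02 10.64] before turn [-0.14  0.02 10.64] norm 10.6
```

>>> {"method": "drive_tool", "body": {
  "series": "0 0 0 2.5 0 0 0;0 0 0 2.5 0 0 0;0 0 0 2.5 0 0 0;0 0 0 1.8 0 0 0;0 0 0 0 0 0 0;0 0 0 0 0 0 0"
}}

```text
time_s: 23.88
eef_pos: [0.6298, 0.0163, 0.0421]
ee_rot: [0.443, 3.109, 0.001]
contact_force: [0.4, 0.9, -2.9]
finger_gap: 0.05
grip_force: 30.0
```

```bash
python3 go.py 629.5 15.9 27 73.7; python3 - <<'E'
from m import *
im,d=cap('side'); S['side']=(im,d,cloud('side',d))
show('psu',pts('side',(258,205),45,.06,.092,lambda i:(i.min(-1)>120)))
E
```

```text
t 23.88 tcp [629.8  16.3  42.1] phi 73.77 tilt [0.0017 0.0001] gap 50.0 grip 30.0 F [ 0.4  0.9 -2.9]
turn rz 0.0013 shift after turn [ 0.02 -0.04  1.51] before turn [ 0.02 -0.04  1.51] norm 1.5
psu 370 rect [608.4  24. ] [51.3 24.6] 76.6 z med/5/95 [84.2 62.4 87.9]
```

>>> {"method": "drive_tool", "body": {
  "series": "0 0 0 1 0 0 0;0 0 0 0.4 0 0 0;0 0 0 0 0 0 0;0 0 0 0.1 0 0 0;0 0 0 0 0 0 0;0 0 0 0 0 0 0"
}}

```text
time_s: 24.68
eef_pos: [0.6293, 0.0158, 0.0268]
ee_rot: [0.444, 3.11, 0.0]
contact_force: [-1.0, -0.1, 1.7]
finger_gap: 0.0499
grip_force: 30.0
```

```bash
python3 go.py 629.5 15.9 27 73.7
```

```text
t 24.68 tcp [629.3  15.8  26.8] phi 73.74 tilt [ 0.0005 -0.    ] gap 49.9 grip 30.0 F [-1.  -0.1  1.7]
turn rz 0.0007 shift after turn [-0.02  0.01 -0.02] before turn [-0.02  0.01 -0.02] norm 0.0
```

Seated. Release, raise and back away.

>>> {"method": "drive_tool", "body": {
  "series": "0.8 0 0 0 0 0 0;1 0 0 0 0 0 0;1 0 0 0 0 0 0;1 0 0 0 0 0 0;1 0 0 -2 0 0 0;1 0 0 -4 0 0 0;1 0 0 -5 0 0 0;1 0 0 -5 0 0 0"
}}

```text
time_s: 25.68
eef_pos: [0.629, 0.0159, 0.1876]
ee_rot: [-0.444, -3.11, -0.0]
contact_force: [0.4, -0.7, -0.4]
finger_gap: 0.0913
grip_force: 0.0
```

>>> {"method": "drive_tool", "body": {
  "series": "1 5 0 0 0 0 0;1 5 0 0 0 0 0;1 5 0 0 0 0 0;1 5 0 0 0 0 0;1 4 0 0 0 0 0;1 0 0 0 0 0 0;1 0 0 0 0 0 0"
}}

```text
time_s: 26.55
eef_pos: [0.3997, 0.0832, 0.1867]
ee_rot: [0.444, 3.108, 0.001]
contact_force: [0.7, 0.4, -0.1]
finger_gap: 0.0912
grip_force: 0.0
```

```bash
python3 go.py; python3 - <<'E'
from m import *
for n in('side','top'):
    im,d=cap(n,n+'_f.png'); S[n]=(im,d,cloud(n,d))
T={'psu':((339,188),(249,215),30,.072,.092),'brk':((461,193),(270,110),25,.058,.08),'brklow':((461,193),(270,125),36,.042,.056),'sw':((234,180),(221,335),22,.035,.08),'fit':((288,178),(229,270),22,.055,.075),'jar':((402,195),(270,155),22,.065,.09)}
for k,(a,b,r,lo,hi) in T.items():
    show('top '+k,pts('top',a,r,lo,hi)); show('side '+k,pts('side',b,r*1.4,lo,hi))
E
```

```text
t 26.55 tcp [399.7  83.2 186.7] phi 73.75 tilt [0.002  0.0002] gap 91.2 grip 0.0 F [ 0.7  0.4 -0.1]
top psu 351 rect [629.2  17.3] [49.1 70. ] 73.3 z med/5/95 [73.9 72.2 77.1]
side psu 99 rect [650.1  12.9] [45.6 26.9] 72.1 z med/5/95 [72.7 72.1 74.1]
top brk 328 rect [ 633.  -280.9] [47.1 37.3] 77.6 z med/5/95 [66.8 60.2 71.4]
side brk 248 rect [ 633.6 -281.9] [49.1 36. ] 76.8 z med/5/95 [65.6 59.9 69.2]
top brklow 319 rect [ 632.4 -280.9] [90.5 37.3] 77.2 z med/5/95 [49.8 44.  54.2]
side brklow 234 rect [ 633.6 -281.9] [91.4 36.7] 76.2 z med/5/95 [48.8 43.1 54.5]
top sw 305 rect [623.7 266.6] [42.4 42.9] 29.9 z med/5/95 [56.1 42.6 69.7]
side sw 713 rect [624.3 267.1] [42.5 42.4] 61.1 z med/5/95 [54.8 40.1 67.9]
top fit 330 rect [636.8 138.5] [47.7 46.9] 3.6 z med/5/95 [59.4 56.  65.9]
side fit 552 rect [638.2 138.5] [48.1 49.4] 12.9 z med/5/95 [57.7 55.7 64.1]
top jar 296 rect [ 606.2 -130.4] [42.3 42.1] 26.8 z med/5/95 [78.2 70.2 81.8]
side jar 312 rect [ 607.4 -130.8] [42.3 42.6] 80.1 z med/5/95 [76.7 67.3 78.8]
```

View pics/side_f.png

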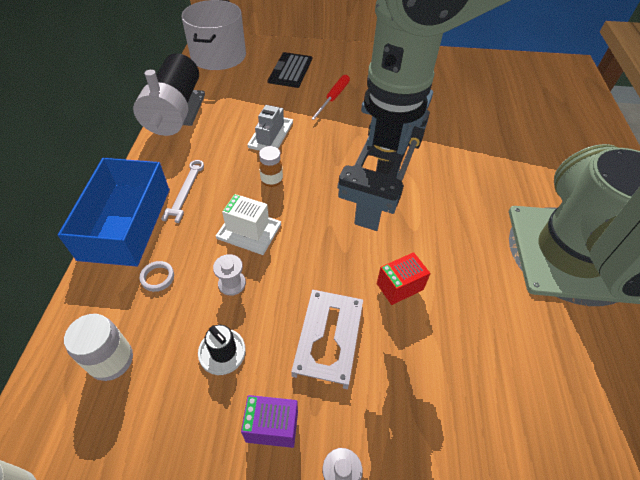

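All three modules sit upright in their own trays: PSU (248,222), switch (221,350), breaker (270,130). They are within about 3 mm of centre. The jar and fitting haven't moved and the gripper is clear, so I'm handing in.

```bash
python3 -c "
from station import manip
print(manip.sign_off())"
```

```text
the job is handed in; nothing more can be done
None
```

The job is handed in after about 27 s: the breaker, the switch and the power supply (slid to the wide end, then lifted free) each stand upright in their own tray, within about 3 mm of centre, and the jar and fitting were not moved.

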